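# Fish a slotted clamp plate out of a narrow instrument bay with a pick hook

### The arm

A 6-joint arm with a two-finger parallel gripper is mounted at the origin on a cart in front of the work surface, level with it; the furniture and walls round the work are solid. World frame = base frame: x ahead of the robot, y to its left, z up, the work surface at z = 0. Lengths are in mm, angles in rad, forces in N, time in s.
With the tool pointing down it reaches from about 325 to 900 mm from the base axis. Payload 6.1 kg.
Tool frame: the origin (TCP) lies midway between the tips of the shut fingers; the grasp point (between the pads) lies 19 mm behind it (r.grip_point_offset is the distance from the TCP to the grasp point, in mm); z points along the fingers, y is the line along which they close (so a half turn about z gives the same grasp; the last joint's range is limited). The gripper opens to 87 mm and grips with 3 to 60 N. Pads are 19 mm wide; open, the fingers measure 117 mm over their backs; the gripper's body (75 mm by 190 mm) begins 51 mm behind the grasp point.
Start: joints at [-1.261, 0.22, 1.526, -0, 1.395, -0.126], TCP at [263.827, -566.578, 222.538] pointing down, gripper open.
Joint ranges: [-2.98, 2.98], [-0.91, 2.08], [0.09, 2.57], [-1.24, 4.39], [0.2, 2.65], [-2.68, 2.68]. Speed limits (rad/s): [2.57, 2.57, 3.01, 3.14, 3.14, 3.14].

### API

Orientations are given as [roll, pitch, yaw] about the fixed x, y, z axes, in that order (R = Rz(yaw) Ry(pitch) Rx(roll)).
In Python, from rig import r gives the robot as it stands. Calls block until the motion is done:
- r.move_ptp(position, orientation): joint-space move of the TCP to a pose.
- r.movel(position, ori=None, velocity=150, f_stop=None): straight line of the TCP; ori=None keeps the orientation; velocity is the mean speed in mm/s. With f_stop (N) it stops when the force on the tool has changed by that much, and returns True; else False.
- r.move_j(angles): joint-space move.
- r.move_gripper(opening, effort=None): finger opening in mm; effort is the grip in N (None keeps the last); returns when the fingers have stopped.
- r.wait(seconds).
- r.ik(position, orientation): joint angles nearest the present ones, or None.
- r.grab_frame(name): name is "scene" or "top" or "wrist"; returns a dict with "img" (400x640x3 uint8, red, green, blue), "camera_matrix" (3x3 intrinsics, pixels), "dist_coeffs" ([k1, k2, p1, p2, k3] as OpenCV has them; the pictures are not rectified), "rvec" (rotation vector, rad) and "tvec" (3), from world to camera coordinates, as OpenCV has them; the wrist camera has in their place "T_tool_cam" (4x4, takes a point from camera to tool coordinates, whose origin is the TCP and whose axes are the flange's). Camera axes: x right, y down, z forward; pixel columns grow to the right and rows downward; lengths in mm; the calibration is good to about 2 mm. A picture is of the moment at which its call begins: read the wrist's pose just before it. There is no depth.
A pose or a line that the arm cannot do raises r.Unreachable and nothing moves.
- r.sign_off(): hands the job in; it is judged then, once.
Readings, each from a call of its own:
- r.read_clock(): time.
- r.read_joint_positions(): joint angles.
- r.read_joint_vel(): joint speeds.
- r.read_joint_torque(): joint torques, N m.
- r.read_position(): TCP position.
- r.read_ee_rot(): TCP orientation.
- r.read_ft_force(): force on the tool from outside, world axes, zero at the start.
- r.read_ft_torque(): the same for the moment, N m.
- r.read_finger_gap(): finger opening in mm.
- r.read_finger_force(): force on a finger pad.
Only numpy, scipy, OpenCV 4.12 (cv2) and the standard library are available. Lean on these libraries where they do the work, as an engineer would, in place of code of your own. Each camera call takes 0.05 s, during which the arm holds its last target. There are 200 camera calls.

### The job

A small slotted steel clamp plate has slid to the back of the narrow bay under the grey instrument base. Take the long pick hook by its upright grip, reach in, drop its blade into the plate's slot and drag the plate along the worktop until it is wholly out of the mouth and a finger's breadth clear of it; a low stop bar hidden in the front half has just one gap a little wider than the plate, so when the plate catches do not force it but slide it gently along the bar until it finds the gap. Then lay the hook down flat on the worktop well clear of the plate and the bay; never touch the plate with the fingers, and leave the things around undisturbed.

Things in the scene. Friction and masses are not known exactly. Their poses are not given: they have to be found in the camera images.
- bay: low grey instrument base, fixed, 200 x 140 x 63 mm (long, wide, high); 3 mm high flanges reach y = +-81 mm. Origin under its centre on the worktop; x runs from the mouth to the closed back. A straight tunnel on the bare worktop runs through its middle: mouth at x = -100 mm, back wall at x = +96, side faces at y = -35 and +35, free height 60 mm. A clear roof pane covers the rear half.
- bay_mouth (a point): middle of the bay's open end, at worktop height; axes as bay (x points into the bay).
- bay_stop (a point): point on the tunnel's centre line at bay x = -32.5 mm. Within 13 mm of it along x a fixed stop bar runs straight across the tunnel floor, hidden by the roof: 14 mm high, 12 mm thick along x, with one gap 38.5 mm wide. The gap's middle lies anywhere from y = -15 to +15 mm in the bay; it is not reported and must be felt for.
- plate: small thick steel clamp plate lying flat, 24 mm (x) x 34 mm (y), 14 mm high, about 60 g, with a through slot in its middle, 9 mm along its x by 28 mm along its y. Origin: centre of its underside, on the worktop. At the start it lies in the rear half of the bay, its x axis within 0.06 rad of the bay's.
- hook: long pick hook, 120 g, standing on its foot and its blade. Origin: underside of the foot below the grip; x points along the shank to the blade, z up. Foot 44 x 36 x 5 mm (x, y, z); black upright grip block 34 (x) x 14 mm (y), up to z = 70; round shank 7 mm thick at z = 26.5 (12 mm thick next to the grip), to x = 203; flat blade 4 mm (x) x 24 mm (y) at x = 200, from the shank down to z = 0.
- hook_grip (a point): middle of the grip block, 45 mm above the hook's underside: where to take it, fingers closing along its y axis (14 mm).
- hook_blade (a point): lower end of the hook's blade, 200 mm from the grip along the hook's x, at the height of the hook's underside.
- petri_dish: bystander: shallow clear round dish, 63 mm across, 14 mm high. Origin: centre of its underside.
- timer: bystander: white square timer, 66 x 66 x 18 mm. Origin: centre of its underside.
- tape_roll: bystander: roll of brown tape lying flat, 67 mm across, 19 mm high. Origin: centre of its underside.

How it is judged (in metres and radians):
On the way, in this order (a step that is already met when the one before it is completed fails the run):
1. the hook's blade is down in the plate's slot while the plate is still behind the stop bar (horizontal distance between hook_blade and plate below 0.007 m and height (world z) of hook_blade below 0.011 m and x of plate in the frame of bay above -0.012 m), for 0.2 s.
2. the hook's blade has drawn the plate out of the mouth (x of plate in the frame of bay below -0.116 m and horizontal distance between hook_blade and plate below 0.01 m), for 0.1 s.
At the end, for the whole second after the job is handed in: The plate lies flat and at rest with its centre at least 24 mm in front of the bay's mouth (edge 12 mm clear); the hook stands released and at rest on its foot and blade on the worktop, its blade at least 20 mm in front of the mouth and 35 mm from the plate's centre, not touching the plate (x of plate in the frame of bay below -0.124 m and height (world z) of plate below 0.004 m and angle between plate's own z axis and vertical below 0.1 rad and linear speed of each of plate, hook below 0.01 m/s and height (world z) of hook below 0.005 m and angle between hook's own z axis and vertical below 0.06 rad and x of hook_blade in the frame of bay below -0.12 m and horizontal distance between hook_blade and plate above 0.035 m and contact force between hook and plate below 0.05 N).
It fails at once if the hook presses or pulls on the plate with more than 25 N (contact force between hook and plate above 25 N).
It fails at once if the bay is pressed with more than 25 N by anything (contact force between bay and anything else above 25 N).
It fails at once if the fingers touch the plate (contact force between plate and the fingers above 0.3 N).
It fails at once if the plate is lifted or tipped over (height (world z) of plate above 0.012 m or angle between plate's own z axis and vertical above 0.6 rad).
It fails at once if a bystander is disturbed by more than 20 mm (distance of any of petri_dish, timer, tape_roll from where it was at the start of the episode above 0.02 m).
It also fails if it takes over 72 s, if anything falls off the work surface, if the arm or the gripper's body presses on something with over 40 N, if the wrist force passes 120 N, or if a joint passes its speed limit or range.

## Working session

There is one attempt and no reset: what is moved stays moved. The work goes in short steps, each a Python script; the robot and the scene stay as the last script left them, time stands still between calls to the robot, and variables do not carry over. Pictures are saved under pics/ and viewed, at most 10 in all, crops included, and the job is handed in when it is done.

```bash
ls; mkdir -p pics; python3 - <<'E'
from rig import r
import cv2
for n in("scene","top"):
    f=r.grab_frame(n); cv2.imwrite(f"pics/{n}0.png",f["img"][:,:,::-1])
    import numpy as np
    R=cv2.Rodrigues(np.array(f["rvec"],float))[0]; print(n,f["camera_matrix"],f["dist_coeffs"],-R.T@np.ravel(f["tvec"]))
print(r.read_clock(),r.read_ee_rot(),r.grip_point_offset)
E
```

```text
pics
scene [[412.75894782   0.         320.94477994]
 [  0.         412.75894782 198.69981098]
 [  0.           0.           1.        ]] [-0.08787081  0.          0.          0.          0.        ] [217.61930134 531.27190664 624.98471107]
top [[384.01413985   0.         318.49838017]
 [  0.         384.01413985 203.6447092 ]
 [  0.           0.           1.        ]] [0.03187315 0.         0.         0.         0.        ] [381.20237078 -69.29087959 963.83986448]
0.1 [-3.13984490e+00 -2.06663985e-04  4.35808449e-01] 18.700000000000003
```

View pics/scene0.png

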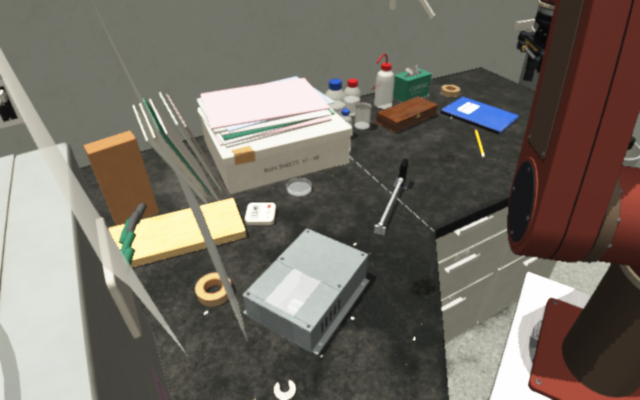

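View pics/top0.png

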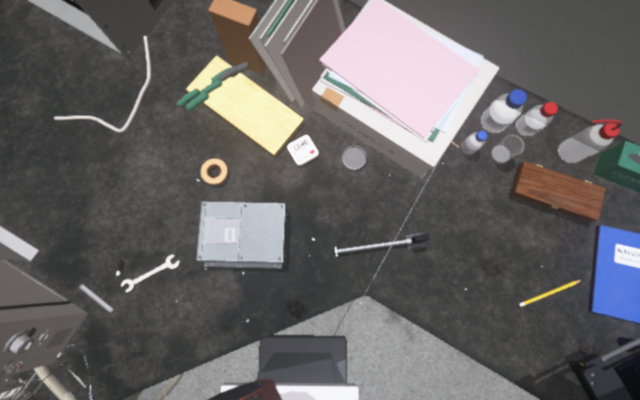

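The scene shows the grey bay at (242,235) in the top view. The pane, with the plate under it, is at the left (~(230,235)), so the mouth faces right. The hook runs from its blade at (337,250) to its grip at (420,239).

```bash
cat > h.py <<'E'
from rig import r
import cv2, numpy as np
from scipy.spatial.transform import Rotation as Ro
def cam(n):
    if n=="wrist":
        p=np.array(r.read_position(),float); o=r.read_ee_rot()
    f=r.grab_frame(n)
    if n=="wrist":
        T=np.eye(4); T[:3,:3]=Ro.from_euler('xyz',o).as_matrix(); T[:3,3]=p
        W=T@np.array(f["T_tool_cam"]); R,C=W[:3,:3],W[:3,3]
    else:
        A=cv2.Rodrigues(np.array(f["rvec"],float))[0]; R=A.T; C=-R@np.ravel(f["tvec"])
    return f["img"][:,:,::-1].copy(),np.array(f["camera_matrix"]),np.array(f["dist_coeffs"],float),R,C
def ray(c,uv,z):
    _,K,D,R,C=c
    u=cv2.undistortPoints(np.array(uv,float).reshape(-1,1,2),K,D).reshape(-1,2)
    d=np.c_[u,np.ones(len(u))]@R.T
    return C+d*((z-C[2])/d[:,2])[:,None]
def proj(c,P):
    _,K,D,R,C=c
    rv=cv2.Rodrigues(R.T)[0]
    return cv2.projectPoints(np.array(P,float).reshape(-1,3),rv,-R.T@C,K,D)[0].reshape(-1,2)
E
python3 - <<'E'
from h import *
c=cam("top"); im=c[0]
a=cv2.resize(im[190:280,185:300],None,fx=5,fy=5,interpolation=cv2.INTER_CUBIC)
b=cv2.resize(im[225:265,325:435],None,fx=5,fy=5,interpolation=cv2.INTER_CUBIC)[:, :575]
o=np.zeros((600,600,3),np.uint8); o[:a.shape[0],:a.shape[1]]=a[:, :575]; h=min(150,b.shape[0]); o[450:450+h,:b.shape[1]]=b[20:20+h]
cv2.imwrite("pics/crop1.png",o)
# bay top: grey brighter mask
g=cv2.cvtColor(im,cv2.COLOR_BGR2GRAY); m=np.zeros_like(g); m[185:285,180:300]=(g[185:285,180:300]>95)*255
cs=max(cv2.findContours(m,0,2)[0],key=cv2.contourArea); rc=cv2.minAreaRect(cs); bx=cv2.boxPoints(rc); print(bx.round(1)); print(ray(c,bx,63).round(1))
print(ray(c,[[337,250],[420,239]],0),ray(c,[[420,239]],70))
E
```

```text
[[195.2 268.6]
 [198.6 196.5]
 [285.9 200.6]
 [282.4 272.7]]
[[413.4 217.6  63. ]
 [584.  222.4  63. ]
 [575.6  13.   63. ]
 [405.3  16.3  63. ]]
[[ 464.07068379 -112.45354243    0.        ]
 [ 493.63639947 -320.50283785    0.        ]] [[ 485.47074634 -302.2582749    70.        ]]
```

View pics/crop1.png

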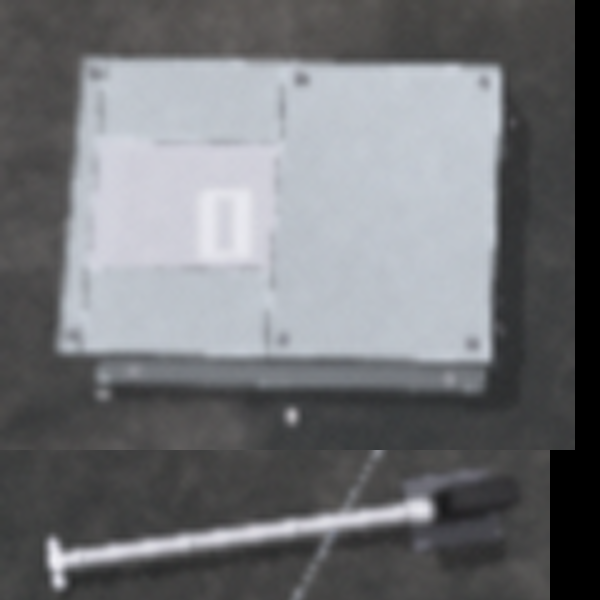

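The crop shows the bay roof corners clearly. The plate, with its slot, is at crop (225,224), and the hook's T-blade is at crop (57,563).

```bash
python3 - <<'E'
from h import *
c=cam("top"); o=np.array([185,190.])
q=lambda L:np.array(L,float)/5+o-0.4
B=ray(c,q([(83,58),(500,66),(491,360),(58,352)]),63); print(B.round(1)) # back-left.. 
print("len",np.linalg.norm(B[0]-B[1]),np.linalg.norm(B[3]-B[2]),np.linalg.norm(B[0]-B[3]),np.linalg.norm(B[1]-B[2]))
ctr=B.mean(0)[:2]; d=(B[0]-B[1]+B[3]-B[2])[:2]; yb=np.arctan2(d[1],d[0]); print("bay",ctr,yb)
P=ray(c,q([(225,224)]),14)[0]; 
# refraction ignored
Rb=np.array([[np.cos(yb),np.sin(yb)],[-np.sin(yb),np.cos(yb)]]); print("plate in bay",Rb@(P[:2]-ctr))
H=ray(c,[[336,251.2],[406,241]],30); e=H[0]-H[1]; print("hook",H,np.arctan2(e[1],e[0]))
yh=np.arctan2(e[1],e[0]); g=H[0][:2]-200*np.array([np.cos(yh),np.sin(yh)]); print("grip",g)
print(r.read_joint_positions())
W=r.grab_frame("wrist"); print(np.round(W["T_tool_cam"],3).tolist(),W["camera_matrix"][0][0])
# tool down: y axis along hook y
for yaw in (yh,yh-np.pi):
    for p in ([*g,140],[*g,30]): print(yaw,r.ik(p,[np.pi,0,yaw]))
E
```

```text
[[572.5 215.5  63. ]
 [570.3  15.9  63. ]
 [430.7  16.2  63. ]
 [433.  216.9  63. ]]
len 199.60638951172547 200.6774602141527 139.44980980560135 139.50723284157786
bay [501.61609067 116.10587194] 1.5596769433673023
plate in bay [38.58421256  2.81335197]
hook [[ 458.5779531  -108.68767423   30.        ]
 [ 484.92129965 -278.61709853   30.        ]] 1.7245972561029443
grip [ 489.21701168 -306.32686086]
[-1.26107889e+00  2.20937880e-01  1.52717858e+00 -9.75921232e-06
  1.39472362e+00 -1.26117581e-01]
[[0.001, -0.969, -0.246, 66.664], [1.0, 0.001, 0.001, 0.13], [-0.001, -0.246, 0.969, -161.722], [0.0, 0.0, 0.0, 1.0]] 315.8514983405443
1.7245972561029443 [-0.69602825  0.17976133  1.73375167  0.          1.22807965 -0.84982918]
1.7245972561029443 [-0.69602825  0.32300318  1.79280774  0.          1.02578173 -0.84982918]
-1.4169953974868488 [-6.96028252e-01  1.79761330e-01  1.73375167e+00 -4.44089210e-16
  1.22807965e+00  2.29176347e+00]
-1.4169953974868488 [-6.96028252e-01  3.23003181e-01  1.79280774e+00 -4.44089210e-16
  1.02578173e+00  2.29176347e+00]
```

```bash
python3 - <<'E'
from h import *
yh=1.7246
r.move_gripper(50)
r.move_ptp([489.2,-306.3,170],[np.pi,0,yh])
c=cam("wrist"); cv2.imwrite("pics/w1.png",c[0]); np.savez("w1.npz",*c)
e=np.array([np.cos(yh),np.sin(yh)])
print(proj(c,[[489.2,-306.3,70],[489.2+200*e[0],-306.3+200*e[1],30]]),r.read_clock())
E
```

```text
[[321.23193023 196.63059516]
 [321.12933232 -51.63744743]] 2.5083
```

View pics/w1.png

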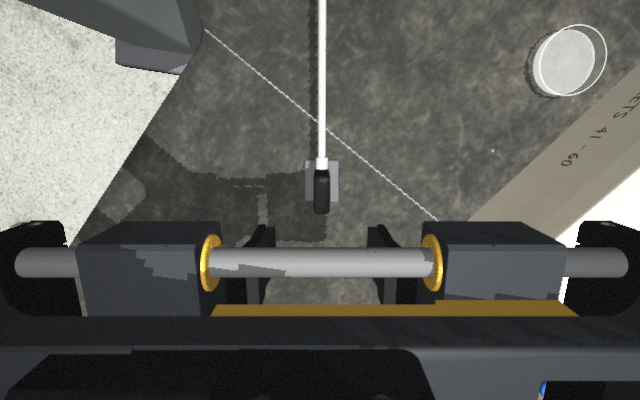

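The wrist view shows the grip at (322,192), on the predicted spot, with the shank running straight up the image. I'll grasp now.

```bash
python3 - <<'E'
from h import *
yh=1.7246
r.movel([489.2,-306.3,26.3],velocity=120)
r.move_gripper(5,effort=55)
print(r.read_finger_gap(),r.read_finger_force(),r.read_position(),r.read_ee_rot())
r.movel([489.2,-306.3,50.3],velocity=60)
# to pose in front of mouth, blade outside: bay frame
C=np.array([501.6,116.1]); yb=1.5597; e=np.array([np.cos(yb),np.sin(yb)]); n=np.array([-e[1],e[0]])
p=C+e*(-120-200)+n*2.8
r.movel([*p,50.3],[np.pi,0,yb],velocity=120)
c=cam("wrist"); cv2.imwrite("pics/w2.png",c[0]); t=cam("top"); np.savez("t2.npz",*t)
cv2.imwrite("pics/t2.png",cv2.resize(t[0][185:285,185:430],None,fx=3.2,fy=3.2,interpolation=cv2.INTER_CUBIC))
print(r.read_clock(),r.read_ft_force(),r.read_ft_torque(),p,proj(t,[[*(C-e*120+n*2.8),54],[*(C+e*38.6+n*2.8),14]]))
E
```

```text
13.61896761237879 54.99615722335875 [ 489.20514433 -306.28629418   26.32308325] [-3.14157998e+00 -3.55149343e-05  1.72458461e+00]
6.225 [-0.45129152 -0.33121641 -1.49988443] [-0.05068124 -0.04933412 -0.00938573] [ 495.24942067 -203.84923057] [[292.38799943 233.56006268]
 [229.59599762 234.4013563 ]]
```

View pics/t2.png

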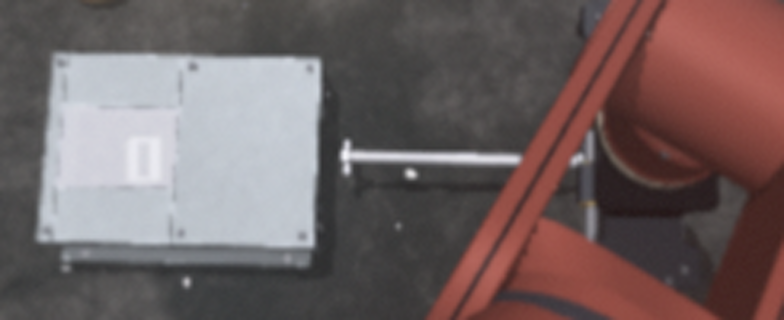

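View pics/w2.png

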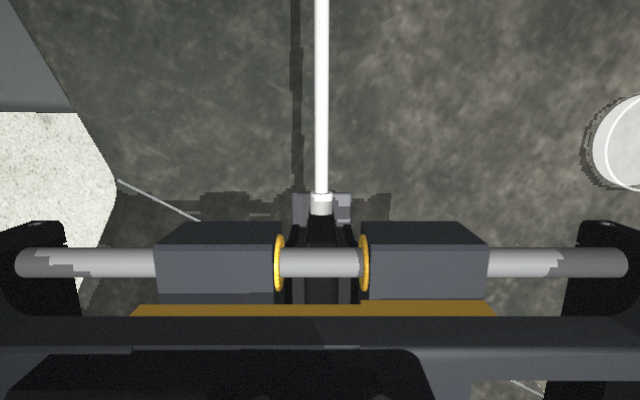

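The hook is held level, with the blade at crop (347,157) and the plate at (145,157). The blade sits about 1.7 mm short of the prediction. I'll measure the plate by mask, enter, and look through the pane.

```bash
cat >> h.py <<'E'
C0=np.array([501.6,116.1]); yb=1.5597; e=np.array([np.cos(yb),np.sin(yb)]); n=np.array([-e[1],e[0]])
LX=198.3
def W(bx,by): return C0+e*(bx-LX)+n*by   # TCP xy for blade at bay (bx,by)
def go(bx,by,h,v=60,f=None): return r.movel([*W(bx,by),26.3+h],[np.pi,0,yb],velocity=v,f_stop=f)
def bay(p): d=np.asarray(p)[:2]-C0; return np.array([d@e,d@n])
def blade(): return bay(r.read_position())+[LX,0]
E
python3 - <<'E'
from h import *
t=cam("top"); g=cv2.cvtColor(t[0],cv2.COLOR_BGR2GRAY).astype(float)
k=g[215:246,202:243]; print(np.percentile(k,[10,50,90,98,100]))
m=np.zeros(g.shape,np.uint8); m[217:245,206:240]=(k[2:30,4:38]>np.median(k)+12)*255
cs=max(cv2.findContours(m,0,2)[0],key=cv2.contourArea); rc=cv2.minAreaRect(cs); print(rc, bay(ray(t,[rc[0]],14)[0]))
go(-120,2.5,21); go(24,2.5,21,v=100)
t=cam("top"); print(r.read_clock(),r.read_ft_force(),blade(),proj(t,[[*(C0+e*24+n*2.5),51]]))
cv2.imwrite("pics/t3.png",cv2.resize(t[0][205:260,190:290],None,fx=8,fy=8,interpolation=cv2.INTER_CUBIC))
E
```

```text
[194. 211. 220. 232. 235.]
((229.5, 234.5), (13.0, 9.0), 90.0) [38.82069025  3.05002628]
8.1667 [-0.0296833   0.47623819 -1.71097828] [23.48113842  2.41301505] [[232.17655751 232.44546228]]
```

View pics/t3.png

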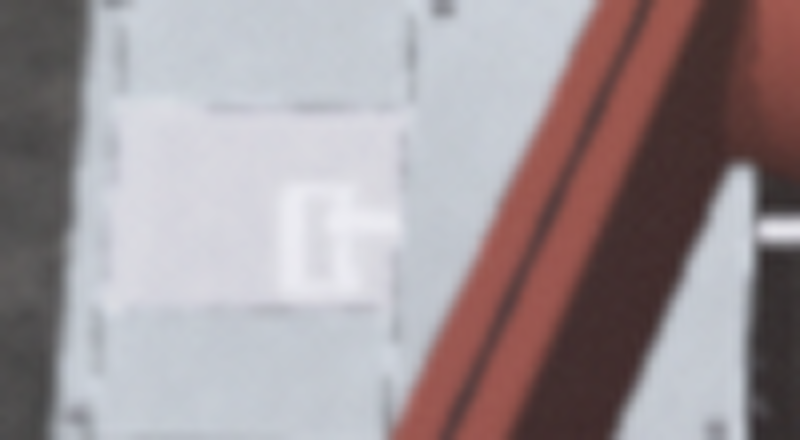

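The shank end at crop (330,222) matches the prediction, and the plate outline is centred at bay (38.7, 2.9). I'll lower the blade into the slot.

```bash
python3 - <<'E'
from h import *
go(38.7,2.9,21); print(blade())
s=go(38.7,2.9,2,v=25,f=3); print(s,r.read_position(),r.read_ft_force(),blade())
r.wait(0.3)
if not s:
    s=go(28,2.9,2,v=20,f=3); print("pull",s,blade(),r.read_ft_force())
    t=cam("top"); cv2.imwrite("pics/t4.png",cv2.resize(t[0][205:260,190:290],None,fx=8,fy=8,interpolation=cv2.INTER_CUBIC))
print(r.read_clock())
E
```

```text
[39.1738146   2.98782357]
False [497.05553095 -43.48261123  28.3962632 ] [-0.38357507  0.2521482  -1.47247146] [38.67678737  2.77344481]
pull False [27.86505084  2.87174974] [ 0.28913682 -0.34282935 -0.88476011]
10.5
```

```bash
cat >> h.py <<'E'
def plate():
    t=cam("top"); g=cv2.cvtColor(t[0],cv2.COLOR_BGR2GRAY)
    m=np.zeros(g.shape,np.uint8); m[217:245,206:240]=(g[217:245,206:240]>223)*255
    cs=max(cv2.findContours(m,0,2)[0],key=cv2.contourArea); rc=cv2.minAreaRect(cs); return rc,bay(ray(t,[rc[0]],14)[0])
E
python3 - <<'E'
from h import *
print(plate())
s=go(-60,2.9,1.5,v=25,f=2.5); print("pull",s,blade(),r.read_ft_force(),r.read_clock())
E
```

```text
(((233.0, 234.5), (13.0, 12.0), 90.0), array([30.15881456,  2.88772088]))
pull True [-12.37471274   3.76240097] [-0.14914076  0.62284049 -0.90139969] 12.3333
```

```bash
cat > sweep.py <<'E'
from h import *
import sys
xc=blade()[0]; y=2.9; ok=False; log=[]
for ys in (np.arange(4,18.6,1.5), np.arange(14.5,-18.6,-1.5)):
    for y in ys:
        go(xc+0.6,y,1.5,v=20,f=5)
        s=go(xc-5,y,1.5,v=15,f=2.5)
        b=blade(); log.append((round(y,1),s,*b.round(1)))
        if not s or b[0]<xc-3.5: ok=True; break
        if r.read_clock()>45: break
    if ok: break
print(*log,sep="\n"); print(ok,r.read_ft_force(),r.read_clock())
E
python3 sweep.py
```

```text
(np.float64(4.0), True, np.float64(-12.2), np.float64(5.0))
(np.float64(5.5), True, np.float64(-12.3), np.float64(6.3))
(np.float64(7.0), True, np.float64(-12.3), np.float64(7.9))
(np.float64(8.5), True, np.float64(-12.2), np.float64(9.3))
(np.float64(10.0), True, np.float64(-12.2), np.float64(10.9))
(np.float64(11.5), True, np.float64(-12.2), np.float64(12.4))
(np.float64(13.0), True, np.float64(-12.2), np.float64(13.8))
(np.float64(14.5), True, np.float64(-12.2), np.float64(15.4))
(np.float64(16.0), True, np.float64(-12.2), np.float64(16.9))
(np.float64(17.5), True, np.float64(-12.2), np.float64(18.3))
(np.float64(14.5), True, np.float64(-12.2), np.float64(15.5))
(np.float64(13.0), True, np.float64(-12.2), np.float64(14.0))
(np.float64(11.5), True, np.float64(-12.2), np.float64(12.4))
(np.float64(10.0), True, np.float64(-12.2), np.float64(10.9))
(np.float64(8.5), True, np.float64(-12.2), np.float64(9.4))
(np.float64(7.0), True, np.float64(-12.2), np.float64(7.9))
(np.float64(5.5), True, np.float64(-12.2), np.float64(6.4))
(np.float64(4.0), True, np.float64(-12.3), np.float64(4.9))
(np.float64(2.5), True, np.float64(-12.2), np.float64(3.5))
(np.float64(1.0), True, np.float64(-12.3), np.float64(2.0))
(np.float64(-0.5), True, np.float64(-12.3), np.float64(0.5))
(np.float64(-2.0), True, np.float64(-12.4), np.float64(-1.1))
(np.float64(-3.5), True, np.float64(-12.4), np.float64(-2.7))
(np.float64(-5.0), True, np.float64(-12.6), np.float64(-4.3))
(np.float64(-6.5), True, np.float64(-12.9), np.float64(-5.7))
(np.float64(-8.0), True, np.float64(-13.3), np.float64(-7.2))
(np.float64(-9.5), True, np.float64(-13.7), np.float64(-8.7))
(np.float64(-11.0), True, np.float64(-14.1), np.float64(-10.2))
(np.float64(-12.5), True, np.float64(-14.5), np.float64(-11.7))
(np.float64(-14.0), False, np.float64(-17.5), np.float64(-14.0))
True [ 0.32413809 -0.69544509 -0.64205848] 28.3167
```

```bash
python3 - <<'E'
from h import *
s=go(-60,-14,1.5,v=20,f=3); print(s,blade(),r.read_ft_force(),r.read_ft_torque(),r.read_clock())
E
```

```text
False [-59.98018383 -13.9987765 ] [-0.92836197  0.69590638 -0.35235731] [-0.0078488  -0.09759087  0.01823453] 30.6
```

```bash
python3 - <<'E'
from h import *
s=go(-142,-12,1.5,v=35,f=3); print(s,blade(),r.read_ft_force(),r.read_clock())
t=cam("top")
cv2.imwrite("pics/t5.png",cv2.resize(t[0][205:275,260:360],None,fx=8,fy=8,interpolation=cv2.INTER_CUBIC))
E
```

```text
False [-141.95349535  -12.02815363] [ 0.1861105   0.57352164 -1.3871332 ] 33.0917
```

View pics/t5.png

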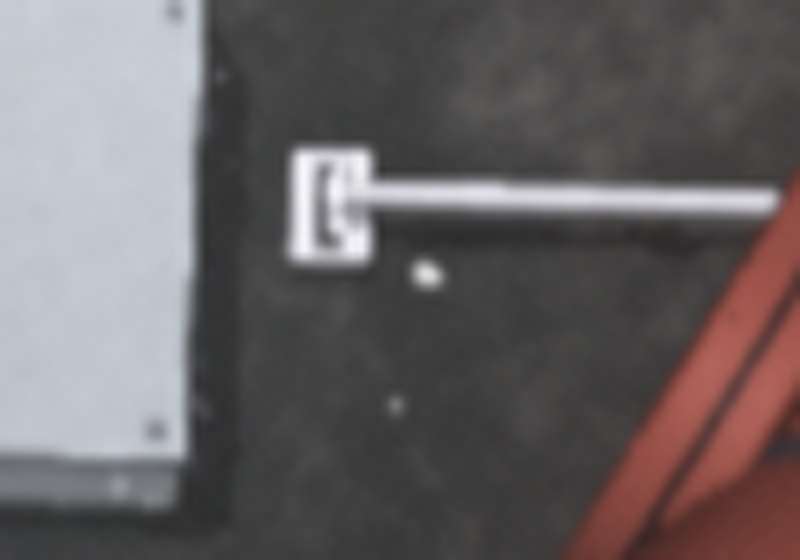

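The plate is fully out, lying flat at crop (332,207), with the blade in its slot. I'll slacken, lift, retreat and set the hook down.

```bash
python3 - <<'E'
from h import *
go(-139.6,-12,1.5,v=20,f=3); r.wait(0.2); f0=r.read_ft_force()
go(-139.6,-12,9,v=20); r.wait(.2); print(f0,r.read_ft_force())
go(-139.6,-12,24,v=30); go(-215,-12,24,v=80)
s=go(-215,-12,0.2,v=30,f=4); print(s,r.read_position(),r.read_ft_force())
r.wait(.2); r.move_gripper(45); r.wait(.2)
p=r.read_position(); r.movel([p[0],p[1],170],velocity=100)
r.wait(.3); t=cam("top"); w=cam("wrist")
a=cv2.resize(t[0][190:280,190:440],None,fx=3.2,fy=3.2); b=cv2.resize(w[0][:260],(640,260)); o=np.zeros((560,800,3),np.uint8); o[:288]=a; o[290:550,:640]=b
cv2.imwrite("pics/end.png",o); print(r.read_clock())
E
```

```text
[ 0.06050735 -0.43063573 -1.1323733 ] [ 0.07999089 -0.2801473  -1.51782962]
True [ 508.56186837 -296.94380705   26.31247576] [-0.45069634 -0.07360148  5.18160617]
40.0583
```

View pics/end.png

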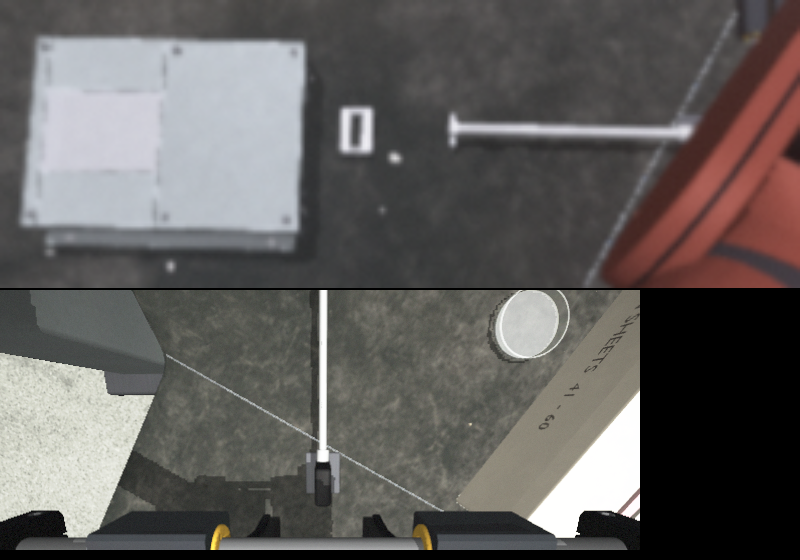

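The plate, at (356,130), lies flat and clear of the mouth. The hook is standing and released, with its blade at (453,130), about 75 mm from the plate. I'll hand it in.

```bash
python3 -c "
from rig import r
print(r.sign_off())"
```

```text
the job is handed in; nothing more can be done
None
```

The job is handed in: the plate went through the gap and out of the bay, the hook stands released about 75 mm from it, and the clock read about 40 s of the 72 s allowed; the sign-off call returned no verdict.

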